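# Open the praline tin in the home cinema

### The arm

A 6-joint arm with a two-finger parallel gripper is mounted at the origin on the work surface. World frame = base frame: x ahead of the robot, y to its left, z up, the work surface at z = 0. Lengths are in m, angles in rad, forces in N, time in s.
With the tool pointing down it reaches from about 0.375 to 0.9 m from the base axis. Payload 3.1 kg.
Tool frame: the origin (TCP) lies at the very end of the fingers, on their centre line; the grasp point (between the pads) lies 19 mm behind it (grip_depth is the distance from the TCP to the grasp point, in m); z points along the fingers, y is the line along which they close (so a half turn about z gives the same grasp; the last joint's range is limited). The gripper opens to 85 mm and grips with 20 to 120 N. Pads are 22 mm wide; open, the fingers measure 114 mm over their backs; the gripper's body (76 mm by 85 mm) begins 54 mm behind the grasp point. The pads swing forward as they close: fully open they stand 13 mm farther back than shut.
Start: joints at [-0.178, 0.527, 1.433, -0, 1.181, -0.178], TCP at [0.625, 0, 0.231] pointing down, gripper open.
Joint ranges: [-3.08, 3.08], [-0.75, 2.2], [0.22, 2.44], [-1.43, 4.57], [0, 2.65], [-2.85, 2.85]. Speed limits (rad/s): [2.79, 2.79, 3.14, 3.14, 3.14, 3.14].

### API

Orientations are given as a unit quaternion [x, y, z, w].
In Python, from station import * gives the robot as it stands.
- The arm moves only by the tool apply_moves, never from a script. Its argument "plan" is a list of rows, each a list of 7 numbers: the shift along the tool's x, y, z in m, then the turn, a rotation vector about the tool's x, y, z in rad, then the gripper command: -1 is fully open, 1 is shut, values between are in proportion. In form: [[dx, dy, dz, wx, wy, wz, jaw], ...]. A call has 1 to 8 rows; each row shifts and turns the commanded pose from where the row before left it, along the tool's axes as they then stand; what a row does not reach is not made up. A row lasts 1/8 s, in which the tool goes at most 62.5 mm and 10.7 degrees, less where a joint would pass 70% of its speed; a pose out of reach is approached as far as the arm can. A call is refused whole if a number of a shift passes 0.0625 or a number of a turn 0.188, either way. A call with a gripper value outside its range is refused whole. The fingers move at their own pace and stop on an object; "force" is the grip in N (left out, the last holds). Time passes only in rows, so rows that do not move let the fingers close. It gives the time, the measured TCP pose, the force, the opening and the grip force at its end, in the units of the state.
- sense(): the state, without advancing time (a new reading comes with each control period).
- snapshot(name): name is "scene" or "side" or "wrist"; returns the picture (384x512x3 uint8, red, green, blue); there is no depth.
- calibration(name): a dict with "camera_matrix" (3x3 intrinsics, pixels), "R" (3x3) and "t" (3): a world point X has camera coordinates R X + t; the wrist camera has in their place "mount" (4x4, takes a point from camera to tool coordinates, whose origin is the TCP and whose axes are the flange's). Camera axes: x right, y down, z forward; pixel columns grow to the right and rows downward; lengths in m; the calibration is good to about 2 mm. A picture is of the moment at which its call begins: read the wrist's pose just before it. calibration takes no time and is no camera call.
- sign_off(): hands the job in; it is judged then, once.
The state is a dict: "t": time; "q": joint angles; "qd": joint speeds; "tau": joint torques, N m; "tcp_pos": TCP position; "tool_rot": TCP orientation; "force": force on the tool from outside, world axes, zero at the start; "ft_torque": the same for the moment, N m; "finger_gap": opening from 0.0 (shut) to 1.0 (fully open); "gripper_force": force on a finger pad.
Only numpy, scipy, OpenCV 4.12 (cv2) and the standard library are available. Lean on these libraries where they do the work, as an engineer would, in place of code of your own. Each camera call takes 0.05 s, during which the arm holds its last target. There are 200 camera calls.

### The job

The tall olive-green praline tin has a deep, tight lid that would lift the whole tin with it, so slide the closed tin fully home in the black holder, where the two rails hold its brass foot down, and draw the lid straight up off it. Set the lid down, not dropped, open end down and wholly on the round cork mat, leaving the opened tin upright and home in the holder. Do not move the other things on the table.

Things in the scene. Friction and masses are not known exactly. Their poses are not given: they have to be found in the camera images.
- lid_center (a point): Centre (half-way up) of the olive-green lid: a stiff square cap, 58 x 58 mm outside, 82 mm tall, open below, walls 2.5 mm, brass trim, about 120 g. Closed, it covers the tin from 16 to 98 mm above the tin's underside, so this point is 57 mm above that; it is 41 mm above the lid's open rim. z points up through the closed top; x and y are square to its side faces.
- lid: The same lid, origin at the centre of its open lower rim; axes as for lid_center. Sprung pads grip it: drawing it off takes some 6 to 14 N over the first 50 mm of lift, then it runs loose; it is clear of the tin after 74 mm. That grip is stronger than the tin's weight, so the closed tin can be lifted and carried by the sides of its lid.
- tin: The praline tin without its lid: square polished brass foot plate 84 x 84 x 6 mm (it glides easily), a 56 mm square shoulder up to 16 mm and a 50 mm square tub up to 90 mm, sweets inside. Origin at the centre of its underside; z up, x and y parallel to the foot's edges (and to the lid's faces). Square: it fits the holder in any of its four quarter turns. About 250 to 490 g.
- holder: Low black steel holder fixed to the table; no floor: the tin slides on the table. Origin on the table where the tin's origin is when fully home. The mouth faces its -x; the tin slides in along +x until its foot meets the stop 42 mm beyond the origin. Channel 88 mm wide; two 14 mm tall rails overhang the foot by 9 mm a side, undersides 8.5 mm above the table, from x = -45 to +48 mm.
- holder_mouth (a point): Point on the table on the holder's centre line, at x = -120 mm in the holder's frame (same axes): a tin with its origin here and its sides parallel to the holder's stands free, just before the mouth. Two 8 mm tall brass guides flare outwards at the mouth from x = -45 mm to -70 mm in the holder's frame. The rails bar putting the tin in from above.
- mat: Round cork mat fixed on the table, 120 mm across and 4 mm thick, where the lid goes. Origin at the centre of its underside.
- wine_tin: Bystander: similar tin, wine-red lid on a steel foot 84 x 84 mm, 98 mm tall. Origin at the centre of its underside.
- candle: Bystander: amber glass candle jar, 56 mm across, 90 mm tall with its wick, standing 4 to 10 mm beside the foot of the praline tin, on the tin's +y side, so that fingers do not fit between it and the lid. Origin at the centre of its underside.
- bottle: Bystander: tall green glass bottle, 56 mm across, 205 mm tall. Origin at the centre of its underside.
- tumbler: Bystander: amber tumbler, 64 mm across, 85 mm tall. Origin at the centre of its underside.
- bowl: Bystander: stone bowl, 120 mm across, 50 mm tall. Origin at the centre of its underside.
- remote: Bystander: black remote control lying flat, 155 x 42 x 18 mm, long along its y. Origin at the centre of its underside.
There are look-alikes about, which are no part of the job. There is more than one size of the lid; the one meant has the size given above.

How it is judged:
On the way, in this order (a step that is already met when the one before it is completed fails the run):
1. the closed tin is fully home in the holder (x of tin in the frame of holder between -0.008 and 0.008 m and y of tin in the frame of holder between -0.008 and 0.008 m and height (world z) of tin below 0.008 m and angle between tin's own z axis and vertical below 0.1 rad and z of lid_center in the frame of tin below 0.07 m), for 0.2 s.
2. the lid has been drawn clear off while the tin stays home and upright (x of tin in the frame of holder between -0.008 and 0.008 m and y of tin in the frame of holder between -0.008 and 0.008 m and height (world z) of tin below 0.008 m and angle between tin's own z axis and vertical below 0.1 rad and z of lid in the frame of tin above 0.09 m), for 0.1 s.
At the end, for the whole second after the job is handed in: The tin stands upright and home in the holder (origin within 8 mm of the holder's along both its axes, tilt under 0.1 rad); the lid stands open end down on the mat, its centre within 20 mm of the mat's centre (wholly on it), tilt under 0.08 rad; both at rest (x of tin in the frame of holder between -0.008 and 0.008 m and y of tin in the frame of holder between -0.008 and 0.008 m and height (world z) of each of tin, lid below 0.008 m and angle between tin's own z axis and vertical below 0.1 rad and horizontal distance between lid_center and mat below 0.02 m and height (world z) of lid above 0.001 m and angle between lid's own z axis and vertical below 0.08 rad and linear speed of each of lid, tin below 0.02 m/s); the robot touches nothing.
It fails at once if one of the other things on the table is moved more than 25 mm or tipped over (distance of any of wine_tin, candle, bottle, tumbler, bowl, remote from where it was at the start of the episode above 0.025 m or angle between any of wine_tin, candle, bottle, tumbler, bowl, remote's own z axis and vertical above 0.35 rad).
It fails at once if the tin is tipped over (angle between tin's own z axis and vertical above 0.4 rad).
It fails at once if the lid is dropped onto the mat (falls free by more than about 18 mm) (linear speed of lid above 0.6 m/s and contact force between the fingers and lid below 0.2 N and height (world z) of lid below 0.06 m and horizontal distance between lid_center and mat below 0.08 m).
It also fails if it takes over 58 s, if anything falls off the work surface, if the arm or the gripper's body presses on something with over 40 N, if the wrist force passes 120 N, or if a joint passes its speed limit or range.

## Working session

There is one attempt and no reset: what is moved stays moved. The work goes in short steps, Python scripts to look and compute and a tool call to move; the robot and the scene stay as the last step left them, time stands still between calls to the robot, and variables do not carry over. Pictures are saved under pics/ and viewed, at most 10 in all, crops included, and the job is handed in when it is done.

Besides the shell and the picture viewer there is one more tool, called after "Request:" by a JSON object that holds its "method" and its "body", one argument or row to a line. apply_moves: Moves the arm, as the interface text tells. Its arguments: {"type":"object","properties":{"plan":{"type":"array"},"force":{"type":"number"}},"required":["plan"]}

```bash
mkdir -p pics
cat > h.py <<'E'
from station import *
import numpy as np, cv2
from scipy.spatial.transform import Rotation as Ro
def cam(n,s=None):
    c=calibration(n);K=np.array(c["camera_matrix"])
    if "R" in c: return K,np.array(c["R"]),np.array(c["t"])
    s=s or sense();M=np.array(c["mount"]);T=np.eye(4);T[:3,:3]=Ro.from_quat(s["tool_rot"]).as_matrix();T[:3,3]=s["tcp_pos"]
    W=np.linalg.inv(T@M);return K,W[:3,:3],W[:3,3]
def ray(c,uv,z):
    K,R,t=c;uv=np.atleast_2d(np.array(uv,float))
    d=np.c_[uv,np.ones(len(uv))]@np.linalg.inv(K).T@R;o=-R.T@t
    return o+d*((z-o[2])/d[:,2])[:,None]
def proj(c,X):
    K,R,t=c;p=(np.atleast_2d(X)@R.T+t)@K.T;return p[:,:2]/p[:,2:]
def save(n,img): cv2.imwrite("pics/"+n+".png",img[...,::-1])
E
python3 - <<'E'
from h import *
s=sense();print({k:np.round(v,3) for k,v in s.items()})
a=snapshot("scene");b=snapshot("side");np.save("a.npy",a);np.save("b.npy",b)
save("scene",cv2.resize(a,(800,600)));save("side",cv2.resize(b,(800,600)))
for n in("scene","side"):
  K,R,t=cam(n);print(n,K.round(1).tolist(),(-R.T@t).round(3),R[2].round(3))
print(calibration("wrist"))
E
```

```text
{'t': np.float64(0.0), 'q': array([-0.178,  0.528,  1.434,  0.   ,  1.181, -0.179]), 'qd': array([-0.   ,  0.001, -0.001, -0.   ,  0.   ,  0.001]), 'tau': array([ 0.0000e+00, -4.4234e+01, -1.7802e+01, -0.0000e+00,  8.0000e-03,
        0.0000e+00]), 'tcp_pos': array([0.624, 0.   , 0.23 ]), 'tool_rot': array([ 0.707,  0.707, -0.001, -0.001]), 'force': array([ 0.215, -1.308,  0.311]), 'ft_torque': array([-0.007,  0.   ,  0.017]), 'gripper_force': np.float64(0.0), 'finger_gap': np.float64(1.001)}
scene [[416.4, 0.0, 260.9], [0.0, 416.4, 194.7], [0.0, 0.0, 1.0]] [ 1.181 -0.227  0.967] [-0.628  0.177 -0.758]
side [[437.1, 0.0, 251.3], [0.0, 437.1, 183.6], [0.0, 0.0, 1.0]] [ 0.252 -0.741  1.012] [ 0.148  0.608 -0.78 ]
{'camera_matrix': array([[302.65915899,   0.        , 262.63816245],
       [  0.        , 302.65915899, 185.67834708],
       [  0.        ,   0.        ,   1.        ]]), 'mount': array([[ 3.08671007e-04, -9.64818291e-01, -2.62917422e-01,
         6.63976665e-02],
       [ 9.99999926e-01,  2.37086892e-04,  3.03993601e-04,
        -3.44514623e-04],
       [-2.30964312e-04, -2.62917496e-01,  9.64818292e-01,
        -1.41649427e-01],
       [ 0.00000000e+00,  0.00000000e+00,  0.00000000e+00,
         1.00000000e+00]])}
```

View pics/scene.png

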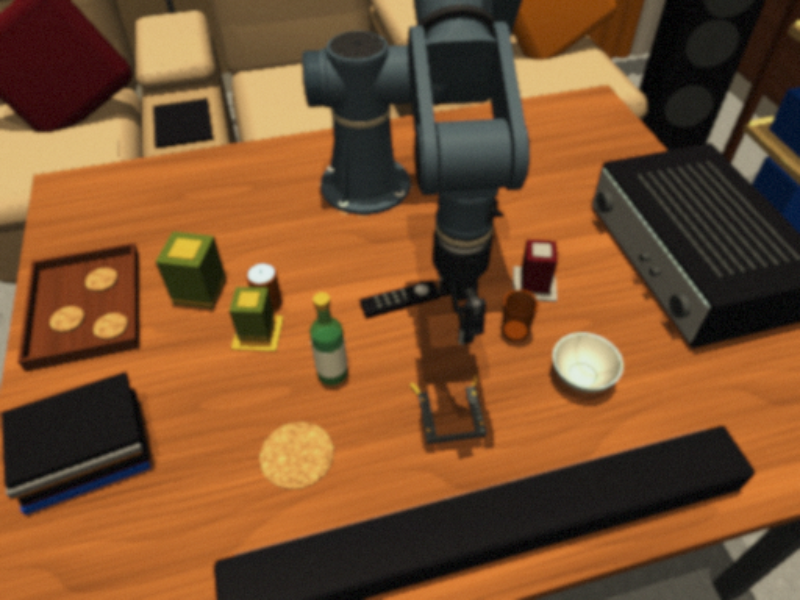

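View pics/side.png

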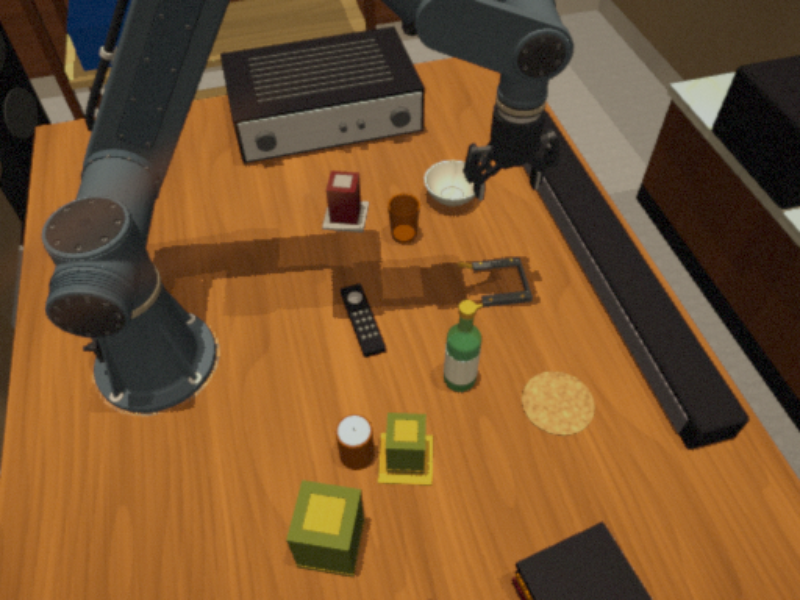

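The scene view shows the small olive tin on its brass foot at (252,320), with the candle behind it at (263,285), the bottle at (330,345), the mat at (297,455), and the holder at (453,415) with its mouth towards the robot. In the side view the tin is at (406,445), the candle at (355,440), the mat at (558,402) and the holder at (500,283). The larger green box is a decoy.

Run:
```python
from h import *
a=np.load("a.npy");b=np.load("b.npy")
def crop(i,x,y,w,h): return cv2.resize(i[y:y+h,x:x+w],(400,300),interpolation=cv2.INTER_CUBIC)
# 80x60 crops at x5 
m=np.vstack([np.hstack([crop(a,130,170,80,60),crop(a,250,240,80,60)]),np.hstack([crop(b,215,255,80,60),crop(b,285,155,80,60)])])
save("crops",m)
for n,i in(("scene",a),("side",b)):
    c=cam(n);h=cv2.cvtColor(i,cv2.COLOR_RGB2HSV)
    win={"scene":((145,180,190,230),(160,260,220,320)),"side":((235,260,285,315),(325,230,390,285))}[n]
    x0,y0,x1,y1=win[0];s=h[y0:y1,x0:x1]
    print(n,"tin hsv rows at mid",s[::4,(x1-x0)//2].tolist())
    x0,y0,x1,y1=win[1];s=h[y0:y1,x0:x1]
    print("mat ctr",s[s.shape[0]//2,s.shape[1]//2],"corner",s[0,0],s[-1,-1])
```

```text
scene tin hsv rows at mid [[19, 21, 204], [29, 172, 107], [32, 171, 127], [33, 169, 122], [35, 168, 111], [33, 155, 56], [31, 154, 43], [35, 157, 47], [34, 182, 42], [22, 186, 70], [18, 193, 140], [19, 191, 184], [13, 190, 195]]
mat ctr [ 17 160 225] corner [ 12 195 188] [ 13 188 201]
side tin hsv rows at mid [[15, 191, 187], [22, 169, 152], [29, 167, 125], [25, 194, 200], [24, 186, 202], [25, 194, 200], [31, 167, 130], [32, 191, 68], [30, 181, 55], [32, 161, 57], [26, 187, 90], [25, 188, 190], [24, 189, 198], [14, 183, 171]]
mat ctr [ 18 151 199] corner [ 15 186 180] [ 15 188 172]
```

View pics/crops.png

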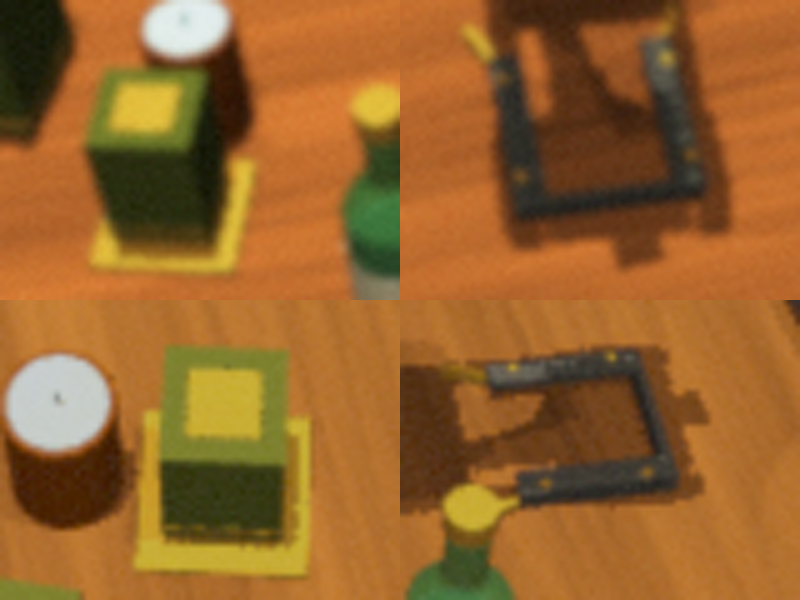

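The crops show the tin's lid-top and foot corners, and the four brass screws on the holder rails, clearly enough to cast rays. The candle sits beside one face only.

Run:
```python
from h import *
a=np.load("a.npy");b=np.load("b.npy")
def P(n,org,pts,z): return ray(cam(n),np.array(org)+np.array(pts)/5-0.4,z)
def show(l,p): 
    e=np.roll(p,-1,0)-p; print(l,p[:,:2].round(4).tolist(),"mean",p.mean(0)[:2].round(4),"edges",np.linalg.norm(e,axis=1).round(3),"deg",np.degrees(np.arctan2(e[:,1],e[:,0])).round(1))
show("lid scene",P("scene",(130,170),[(107,70),(207,72),(193,150),(90,148)],.098))
show("lid side",P("side",(215,255),[(165,48),(288,50),(284,163),(162,160)],.098))
show("foot side",P("side",(215,255),[(146,112),(310,118),(305,275),(137,270)],.004))
show("foot scene",P("scene",(130,170),[(92,265),(237,272),(254,160)],.004))
show("screws side",P("side",(285,155),[(113,67),(212,57),(248,170),(145,182)],.014))
show("screws scene",P("scene",(250,240),[(120,177),(290,155),(265,58),(100,78)],.014))
show("bottom outer corner scene",P("scene",(250,240),[(117,218),(302,196)],.0))
show("bottom outer corner side",P("side",(285,155),[(277,187)],.0))
show("candle top side",P("side",(215,255),[(58,103)],.083))
show("candle top scene",P("scene",(130,170),[(186,28)],.083))
for n,i,(x0,y0,x1,y1) in(("scene",a,(155,260,225,322)),("side",b,(320,225,395,290))):
    h=cv2.cvtColor(i,cv2.COLOR_RGB2HSV)[y0:y1,x0:x1].astype(int)
    m=((h[...,0]>=15)&(h[...,1]<176)&(h[...,2]>150)).astype(np.uint8)
    m=cv2.morphologyEx(m,cv2.MORPH_CLOSE,np.ones((3,3)));m=cv2.morphologyEx(m,cv2.MORPH_OPEN,np.ones((5,5)))
    c=max(cv2.findContours(m,0,1)[0],key=cv2.contourArea)[:,0]+(x0,y0)
    p=ray(cam(n),c,.004)[:,:2].astype(np.float32);print("mat",n,cv2.minEnclosingCircle(p),p.min(0),p.max(0))
for n,uv in(("scene",(330,378)),("side",(461,383))): print("bottle base~",ray(cam(n),np.array(uv)/1.5625,0).round(3))
print("remote",ray(cam("side"),np.array([(347,285),(370,355),(383,350),(358,283)])/1.5625,.018).round(3)[:,:2].tolist())
```

```text
lid scene [[0.3383, -0.3111], [0.3548, -0.2571], [0.4102, -0.272], [0.3938, -0.326]] mean [ 0.3743 -0.2915] edges [0.057 0.057 0.056 0.057] deg [  73.   -15.1 -106.9  165. ]
lid side [[0.3551, -0.2596], [0.4102, -0.2758], [0.3923, -0.3298], [0.3397, -0.3139]] mean [ 0.3743 -0.2948] edges [0.057 0.057 0.055 0.056] deg [ -16.3 -108.3  163.3   74.1]
foot side [[0.3474, -0.2425], [0.4263, -0.2674], [0.4001, -0.3456], [0.3229, -0.3221]] mean [ 0.3742 -0.2944] edges [0.083 0.082 0.081 0.083] deg [ -17.5 -108.5  163.1   72.8]
foot scene [[0.3982, -0.3442], [0.4255, -0.2643], [0.3445, -0.2426]] mean [ 0.3894 -0.2837] edges [0.084 0.084 0.115] deg [ 71.1 165.  -62.2]
screws side [[0.6183, 0.0503], [0.6783, 0.0418], [0.6672, -0.0449], [0.6069, -0.0374]] mean [0.6427 0.0024] edges [0.061 0.087 0.061 0.088] deg [ -8.  -97.3 172.8  82.6]
screws scene [[0.6642, -0.0462], [0.6755, 0.0432], [0.6154, 0.0504], [0.6037, -0.0392]] mean [0.6397 0.0021] edges [0.09  0.061 0.09  0.061] deg [ 82.8 173.1 -97.4  -6.6]
bottom outer corner scene [[0.6792, -0.0519], [0.6928, 0.0449]] mean [ 0.686  -0.0035] edges [0.098 0.098] deg [ 82. -98.]
bottom outer corner side [[0.6846, -0.0514]] mean [ 0.6846 -0.0514] edges [0.] deg [0.]
candle top side [[0.3014, -0.2664]] mean [ 0.3014 -0.2664] edges [0.] deg [0.]
candle top scene [[0.3026, -0.2648]] mean [ 0.3026 -0.2648] edges [0.] deg [0.]
mat scene ((0.6437599062919617, -0.2633764445781708), 0.06076681613922119) [ 0.58357006 -0.3227835 ] [ 0.7044135  -0.20477262]
mat side ((0.6439236998558044, -0.26453131437301636), 0.060937341302633286) [ 0.58388215 -0.32445586] [ 0.7036483  -0.20429632]
bottle base~ [[ 0.51  -0.181  0.   ]]
bottle base~ [[ 0.502 -0.186  0.   ]]
remote [[0.359, 0.061], [0.364, -0.102], [0.388, -0.098], [0.38, 0.06]]
```

Tin: centre (0.374, −0.294), edges at −16.5°, candle on its +y (163.5°) side, so I'll close the fingers along the 73.5° axis. Holder origin ≈ (0.6395, 0.0025), yaw −7.3°. Mat centre (0.644, −0.264). The lid edges, foot edges and mat diameter all match the given sizes. I'm moving in around the bottle.

Request:
{"method": "apply_moves", "body": {
  "plan": [
    [0, -0.045, 0, 0, 0, 0, -1],
    [0, -0.045, 0, 0, 0, 0, -1],
    [0, -0.045, 0, 0, 0, 0, -1],
    [0, -0.045, 0, 0, 0, 0, -1],
    [0, -0.04, 0, 0, 0, 0, -1],
    [-0.03, 0, 0, 0, 0, 0, -1],
    [-0.045, 0, 0, 0, 0, 0, -1],
    [-0.045, 0, 0, 0, 0, 0, -1]
  ]
}}

```text
t: 1.1
tcp_pos: [0.4047, -0.1209, 0.2314]
tool_rot: [0.707, 0.707, 0.0, 0.0]
force: [0.2, -0.3, -0.4]
finger_gap: 1.0
gripper_force: 0.0
```

Request:
{"method": "apply_moves", "body": {
  "plan": [
    [-0.045, 0, 0, 0, 0, 0, -1],
    [-0.045, 0, 0, 0, 0, 0, -1],
    [-0.045, 0, 0, 0, 0, 0, -1],
    [-0.04, -0.02, 0, 0, 0, 0, -1],
    [0, -0.01, 0, 0, 0, -0.16, -1],
    [0, 0, 0, 0, 0, -0.16, -1],
    [0, 0, 0, 0, 0, -0.16, -1],
    [0, 0, 0, 0, 0, -0.16, -1]
  ]
}}

```text
t: 2.1
tcp_pos: [0.3746, -0.2948, 0.231]
tool_rot: [0.447, 0.895, 0.0, -0.0]
force: [-1.0, -0.3, 0.6]
finger_gap: 0.997
gripper_force: 0.0
```

Request:
{"method": "apply_moves", "body": {
  "plan": [
    [0, 0, 0, 0, 0, -0.16, -1],
    [0, 0, 0, 0, 0, -0.16, -1],
    [0, 0, 0, 0, 0, -0.16, -1],
    [0, 0, 0, 0, 0, -0.16, -1],
    [0, 0, 0, 0, 0, 0, -1]
  ]
}}

```text
t: 2.72
tcp_pos: [0.3748, -0.2947, 0.2311]
tool_rot: [0.146, 0.989, 0.0, -0.0]
force: [0.8, 0.0, -0.7]
finger_gap: 0.997
gripper_force: 0.0
```

```bash
cat >> h.py <<'E'
def tool(s,d):  # world shift -> tool axes
    return Ro.from_quat(s["tool_rot"]).as_matrix().T@np.array(d)
def yaw(s):
    y=Ro.from_quat(s["tool_rot"]).as_matrix()[:,1];return np.degrees(np.arctan2(y[1],y[0]))
E
python3 - <<'E'
from h import *
s=sense();w=snapshot("wrist");np.save("w.npy",w);save("w1",w);c=cam("wrist",s)
print(proj(c,[(.374,-.294,.098),(.302,-.2655,.09)]).round(0).tolist())
h=cv2.cvtColor(w,cv2.COLOR_RGB2HSV);
m=((h[...,0]>=22)&(h[...,0]<45)&(h[...,1]>120)&(h[...,2]>90)).astype(np.uint8)
m=cv2.morphologyEx(m,cv2.MORPH_OPEN,np.ones((3,3)))
for k in cv2.findContours(m,0,1)[0]:
    if cv2.contourArea(k)>150:
        p=ray(c,k[:,0],.098)[:,:2].astype(np.float32);print(cv2.boundingRect(k),[np.round(v,4) for v in cv2.minAreaRect(p)])
print(yaw(s),s["q"].round(2))
for n,uv in(("scene",(516,335)),("side",(403,235))): print("tumbler",ray(cam(n),np.array(uv)/1.5625,0).round(3))
E
```

```text
[[263.0, 176.0], [271.0, 90.0]]
(332, 298, 33, 28) [array([ 0.5406, -0.2507]), array([0.0224, 0.0399]), np.float64(12.935)]
(305, 297, 41, 21) [array([ 0.5265, -0.2729]), array([0.0232, 0.0418]), np.float64(22.4914)]
(9, 149, 20, 24) [array([ 0.2954, -0.5046]), array([0.0173, 0.0215]), np.float64(67.3825)]
(15, 134, 32, 16) [array([ 0.282, -0.486]), array([0.0275, 0.01  ]), np.float64(59.0627)]
(228, 125, 70, 81) [array([ 0.3647, -0.292 ]), array([0.0623, 0.0753]), np.float64(73.2319)]
(35, 0, 111, 112) [array([ 0.2291, -0.4011]), array([0.0903, 0.088 ]), np.float64(66.1451)]
73.23254450316182 [-0.9   0.33  1.79 -0.    1.02 -2.18]
tumbler [[0.508 0.176 0.   ]]
tumbler [[0.498 0.172 0.   ]]
```

View pics/w1.png

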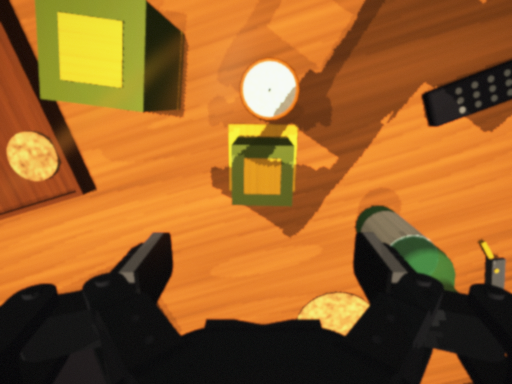

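The wrist view shows the lid top centred at (263,176), exactly where predicted and square to the jaws, with the candle clear at (270,90). I'm descending to grasp.

Request:
{"method": "apply_moves", "body": {
  "plan": [
    [0, 0, 0.04, 0, 0, 0, -1],
    [0, 0, 0.04, 0, 0, 0, -1],
    [0, 0, 0.04, 0, 0, 0, -1],
    [0, 0, 0.035, 0, 0, 0, -1],
    [0, 0, 0.02, 0, 0, 0, -1],
    [0, 0, 0.011, 0, 0, 0, -1],
    [0, 0, 0, 0, 0, 0, -1]
  ],
  "force": 50
}}

```text
t: 3.65
tcp_pos: [0.3749, -0.2948, 0.0449]
tool_rot: [0.145, 0.989, 0.0, -0.0]
force: [-0.3, 0.1, 1.2]
finger_gap: 0.998
gripper_force: 0.0
```

Request:
{"method": "apply_moves", "body": {
  "plan": [
    [0, 0, 0, 0, 0, 0, 1],
    [0, 0, 0, 0, 0, 0, 1],
    [0, 0, 0, 0, 0, 0, 1],
    [0, 0, 0, 0, 0, 0, 1],
    [0, 0, 0, 0, 0, 0, 1]
  ],
  "force": 50
}}

```text
t: 4.28
tcp_pos: [0.3754, -0.2955, 0.0464]
tool_rot: [0.145, 0.989, -0.001, 0.001]
force: [-0.9, 1.2, 6.7]
finger_gap: 0.676
gripper_force: 52.5
```

Request:
{"method": "apply_moves", "body": {
  "plan": [
    [0, 0, -0.01, 0, 0, 0, 1],
    [0, 0, -0.015, 0, 0, 0, 1],
    [0, 0, -0.015, 0, 0, 0, 1],
    [0, 0, -0.02, 0, 0, 0, 1],
    [0, 0, 0, 0, 0, 0, 1]
  ]
}}

```text
t: 4.9
tcp_pos: [0.3757, -0.2957, 0.1069]
tool_rot: [0.145, 0.989, -0.001, 0.001]
force: [-0.3, 0.1, -5.5]
finger_gap: 0.677
gripper_force: 54.0
```

Request:
{"method": "apply_moves", "body": {
  "plan": [
    [0, 0.015, 0, 0, 0, 0, 1],
    [0, 0.025, 0, 0, 0, 0, 1],
    [0, 0.03, 0, 0, 0, 0, 1],
    [0, 0.03, 0, 0, 0, 0, 1],
    [0, 0.01, 0, 0, 0, 0, 1],
    [0, 0, 0, 0, 0, 0, 1]
  ]
}}

```text
t: 5.65
tcp_pos: [0.4063, -0.1886, 0.1049]
tool_rot: [0.144, 0.99, 0.0, -0.001]
force: [0.5, 1.0, -3.7]
finger_gap: 0.675
gripper_force: 54.0
```

Run:
```python
from h import *
s=sense();p=s["tcp_pos"];print(p.round(4),s["force"].round(1))
print("to (.405,-.05):",tool(s,(.405-p[0],-.05-p[1],0)).round(4),"then mouth",tool(s,(.5205-.405,.0177+.05,0)).round(4),"yaw",yaw(s))
save("scene2",cv2.resize(snapshot("scene"),(800,600)))
```

```text
[ 0.4063 -0.1886  0.1049] [ 0.5  1.  -3.7]
to (.405,-.05): [4.070e-02 1.324e-01 1.000e-04] then mouth [-0.0914  0.0978 -0.0001] yaw 73.45028016219871
```

View pics/scene2.png

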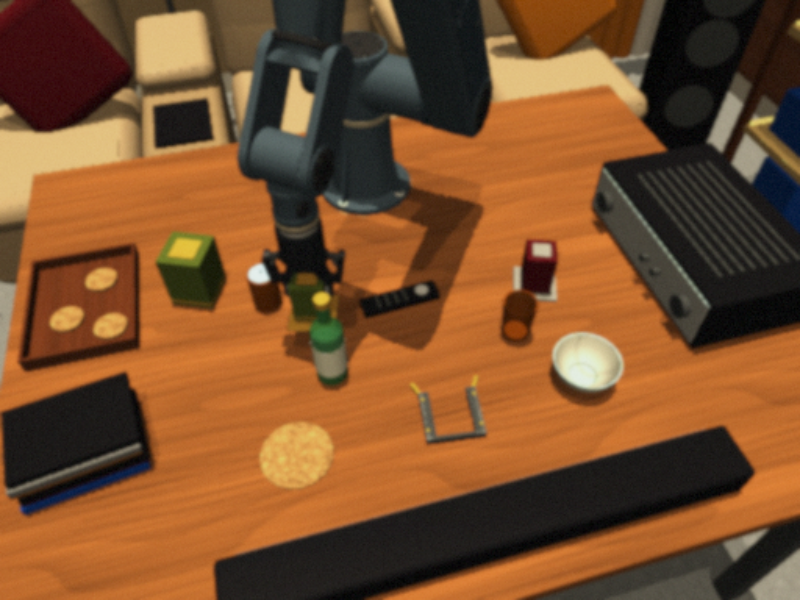

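The scene view shows the closed tin lifted whole at (308,305), with the bottle (330,345), candle (263,287) and remote (400,298) undisturbed. Next I carry it to the mouth.

Request:
{"method": "apply_moves", "body": {
  "plan": [
    [0.01, 0.033, 0, 0, 0, 0, 1],
    [0.01, 0.033, 0, 0, 0, 0, 1],
    [0.01, 0.033, 0, 0, 0, 0, 1],
    [0.01, 0.033, 0, 0, 0, 0, 1],
    [-0.022, 0.024, 0, 0, 0, 0, 1],
    [-0.023, 0.025, 0, 0, 0, 0, 1],
    [-0.023, 0.024, 0, 0, 0, 0, 1],
    [-0.023, 0.025, 0, 0, 0, 0, 1]
  ]
}}

```text
t: 6.7
tcp_pos: [0.5227, 0.0155, 0.1051]
tool_rot: [0.146, 0.989, -0.0, 0.0]
force: [0.9, -0.2, -5.1]
finger_gap: 0.673
gripper_force: 54.2
```

Request:
{"method": "apply_moves", "body": {
  "plan": [
    [0, 0, 0, 0, 0, -0.08, 1],
    [0, 0, 0, 0, 0, -0.08, 1],
    [0, 0, 0, 0, 0, 0, 1],
    [0, 0, 0, 0, 0, 0, 1]
  ]
}}

```text
t: 7.2
tcp_pos: [0.5214, 0.0154, 0.1052]
tool_rot: [0.066, 0.998, -0.0, -0.0]
force: [0.3, 0.3, -5.0]
finger_gap: 0.671
gripper_force: 54.3
```

Run:
```python
from h import *
s=sense();p=s["tcp_pos"];print(p.round(4),s["force"].round(1),"yaw",yaw(s),"to mouth",tool(s,(.5205-p[0],.0177-p[1],0)).round(4))
def crop(i,x,y,w,h,W,H): return cv2.resize(i[y:y+h,x:x+w],(W,H),interpolation=cv2.INTER_CUBIC)
a=snapshot("scene");b=snapshot("side")
# lidless view of mouth: 100x150 crops at x4
save("m",np.hstack([crop(a,245,170,100,150,400,600),crop(b,270,130,100,150,400,600)]))
```

```text
[0.5214 0.0154 0.1052] [ 0.3  0.3 -5. ] yaw 82.38091444446678 to mouth [ 0.0012  0.0021 -0.    ]
```

View pics/m.png

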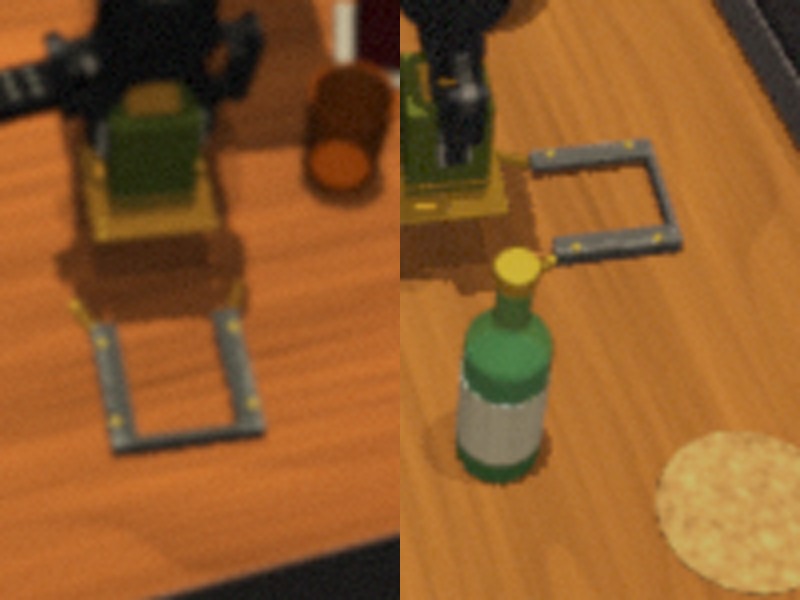

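The holder is now unshaded, with rail screws at crop pixels (102,342), (233,326), (252,402) and (115,421) in the scene half. I'll refine the holder pose and the tin's offset in the grip.

Run:
```python
from h import *
def P(n,org,pts,z): return ray(cam(n),np.array(org)+np.array(pts)/4-0.375,z)[:,:2]
S=P("scene",(245,170),[(102,342),(233,326),(252,402),(115,421)],.014)
D=P("side",(270,130),[(231,146),(258,238),(174,247),(177,163)],.014)
for q in(S,D): print(q.round(4).tolist(),q.mean(0).round(4))
e=S[1]-S[0];f=S[2]-S[3];print("dir y",np.degrees(np.arctan2(*e[::-1])),np.degrees(np.arctan2(*f[::-1])),"dir x",[np.degrees(np.arctan2(*(v[::-1]))) for v in(S[2]-S[1],S[3]-S[0])])
c=P("scene",(245,170),[(113,452),(266,434)],0);print("stop outer bottom",c.round(4).tolist(),c.mean(0))
t=P("scene",(245,170),[(94,239),(218,229)],.060);e=t[1]-t[0];print("foot front",t.round(4).tolist(),t.mean(0),np.linalg.norm(e),np.degrees(np.arctan2(*e[::-1])))
t=P("side",(270,130),[(108,214)],.060);print("foot front right",t)
```

```text
[[0.6039, -0.0378], [0.6153, 0.0512], [0.6742, 0.0437], [0.6637, -0.0466]] [0.6393 0.0026]
[[0.6792, 0.041], [0.6663, -0.0467], [0.6052, -0.0383], [0.6344, 0.036]] [ 0.6462 -0.002 ]
dir y 82.64778527549187 83.3967473600866 dir x [np.float64(-7.2796379210392965), np.float64(-8.405035370692923)]
stop outer bottom [[0.6776, -0.0518], [0.6917, 0.0484]] [ 0.68463822 -0.00168397]
foot front [[0.5525, -0.0292], [0.5668, 0.0537]] [0.55967617 0.01226015] 0.08412667792071019 80.18926792275826
foot front right [[ 0.55451983 -0.03101169]]
```

Request:
{"method": "apply_moves", "body": {
  "plan": [
    [0, 0.001, 0.015, 0, 0, -0.004, 1],
    [0, 0, 0.02, 0, 0, 0, 1],
    [0, 0, 0.015, 0, 0, 0, 1],
    [0, 0, 0.006, 0, 0, 0, 1],
    [0, 0, 0.002, 0, 0, 0, 1],
    [0, 0, 0, 0, 0, 0, 1],
    [0, 0, 0, 0, 0, 0, 1]
  ]
}}

```text
t: 8.18
tcp_pos: [0.522, 0.0169, 0.0476]
tool_rot: [0.063, 0.998, -0.0, 0.001]
force: [-0.3, -0.2, -3.9]
finger_gap: 0.67
gripper_force: 54.5
```

Request:
{"method": "apply_moves", "body": {
  "plan": [
    [0, 0, 0.001, 0, 0, 0, 1],
    [0, 0, 0, 0, 0, 0, 1],
    [0, 0, 0, 0, 0, 0, 1]
  ]
}}

```text
t: 8.55
tcp_pos: [0.5223, 0.0169, 0.0473]
tool_rot: [0.063, 0.998, -0.0, 0.001]
force: [-0.1, 0.3, 7.0]
finger_gap: 0.674
gripper_force: 55.1
```

Request:
{"method": "apply_moves", "body": {
  "plan": [
    [0, 0, 0.0007, 0, 0, 0, 1],
    [0, 0, 0, 0, 0, 0, 1],
    [0, 0, 0, 0, 0, 0, 1]
  ]
}}

```text
t: 8.93
tcp_pos: [0.5223, 0.0169, 0.0467]
tool_rot: [0.063, 0.998, -0.0, 0.001]
force: [-1.3, -0.1, 7.8]
finger_gap: 0.673
gripper_force: 55.3
```

Request:
{"method": "apply_moves", "body": {
  "plan": [
    [-0.008, 0, -0.0006, 0, 0, 0, 1],
    [-0.01, 0, 0, 0, 0, 0, 1],
    [-0.01, 0, 0, 0, 0, 0, 1],
    [-0.01, 0, 0, 0, 0, 0, 1],
    [-0.01, 0, 0, 0, 0, 0, 1],
    [-0.007, 0, 0, 0, 0, 0, 1],
    [0, 0, 0, 0, 0, 0, 1]
  ]
}}

```text
t: 9.8
tcp_pos: [0.5766, 0.0101, 0.0465]
tool_rot: [0.063, 0.998, -0.0, 0.0]
force: [-1.7, 0.0, 3.4]
finger_gap: 0.675
gripper_force: 55.1
```

Run:
```python
from h import *
s=sense();p=s["tcp_pos"];print(p.round(4),s["force"].round(1),s["ft_torque"].round(2),"yaw",yaw(s),"to home",tool(s,(.6395-p[0],.0022-p[1],0)).round(4))
def crop(i,x,y,w,h,W,H): return cv2.resize(i[y:y+h,x:x+w],(W,H),interpolation=cv2.INTER_CUBIC)
a=snapshot("scene");b=snapshot("side")
save("m2",np.hstack([crop(a,255,220,80,80,400,400),crop(b,280,150,80,80,400,400)]))
```

```text
[0.5766 0.0101 0.0465] [-1.7  0.   3.4] [0.06 0.35 0.03] yaw 82.73841588413559 to home [-0.0634  0.0001  0.    ]
```

View pics/m2.png

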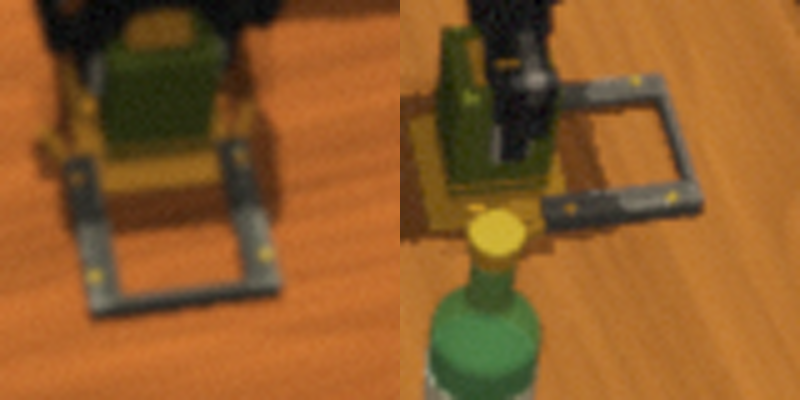

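The foot has entered the rails: its front edge at crop (160,190) lies between and under them, with low forces. I'll continue until it meets the stop.

Request:
{"method": "apply_moves", "body": {
  "plan": [
    [-0.01, 0, 0, 0, 0, 0, 1],
    [-0.01, 0, 0, 0, 0, 0, 1],
    [-0.01, 0, 0, 0, 0, 0, 1],
    [-0.01, 0, 0, 0, 0, 0, 1],
    [-0.01, 0, 0, 0, 0, 0, 1],
    [-0.007, 0, 0, 0, 0, 0, 1],
    [0, 0, 0, 0, 0, 0, 1]
  ]
}}

```text
t: 10.78
tcp_pos: [0.633, 0.0029, 0.0465]
tool_rot: [0.063, 0.998, -0.0, 0.0]
force: [-1.8, 0.4, 4.3]
finger_gap: 0.672
gripper_force: 55.2
```

Request:
{"method": "apply_moves", "body": {
  "plan": [
    [-0.003, 0, 0, 0, 0, 0, 1],
    [-0.002, 0, 0, 0, 0, 0, 1],
    [0, 0, 0, 0, 0, 0, 1]
  ]
}}

```text
t: 11.15
tcp_pos: [0.6364, 0.0025, 0.0465]
tool_rot: [0.063, 0.998, 0.0, -0.001]
force: [-4.3, 0.4, 6.4]
finger_gap: 0.675
gripper_force: 55.3
```

Request:
{"method": "apply_moves", "body": {
  "plan": [
    [-0.002, 0, 0, 0, 0, 0, 1],
    [0, 0, 0, 0, 0, 0, 1],
    [0, 0, 0, 0, 0, 0, 1]
  ]
}}

```text
t: 11.52
tcp_pos: [0.6383, 0.0023, 0.0465]
tool_rot: [0.063, 0.998, 0.0, -0.001]
force: [-4.6, 0.0, 7.5]
finger_gap: 0.674
gripper_force: 55.3
```

Request:
{"method": "apply_moves", "body": {
  "plan": [
    [-0.002, 0, 0, 0, 0, 0, 1],
    [0, 0, 0, 0, 0, 0, 1],
    [0, 0, 0, 0, 0, 0, 1]
  ]
}}

```text
t: 11.9
tcp_pos: [0.6403, 0.002, 0.0465]
tool_rot: [0.063, 0.998, 0.0, -0.001]
force: [-5.3, 0.5, 7.2]
finger_gap: 0.669
gripper_force: 55.2
```

Request:
{"method": "apply_moves", "body": {
  "plan": [
    [-0.002, 0, 0, 0, 0, 0, 1],
    [0, 0, 0, 0, 0, 0, 1],
    [0, 0, 0, 0, 0, 0, 1]
  ]
}}

```text
t: 12.28
tcp_pos: [0.6424, 0.0018, 0.0465]
tool_rot: [0.063, 0.998, 0.0, -0.001]
force: [-4.2, 0.3, 7.0]
finger_gap: 0.675
gripper_force: 55.3
```

Run:
```python
from h import *
s=sense();p=s["tcp_pos"];print(p.round(4),s["force"].round(1),s["ft_torque"].round(2))
def crop(i,x,y,w,h,W,H): return cv2.resize(i[y:y+h,x:x+w],(W,H),interpolation=cv2.INTER_CUBIC)
a=snapshot("scene");b=snapshot("side")
save("m3",np.hstack([crop(a,255,220,80,80,400,400),crop(b,280,150,80,80,400,400)]))
```

```text
[0.6424 0.0018 0.0465] [-4.2  0.3  7. ] [0.03 0.6  0.01]
```

View pics/m3.png

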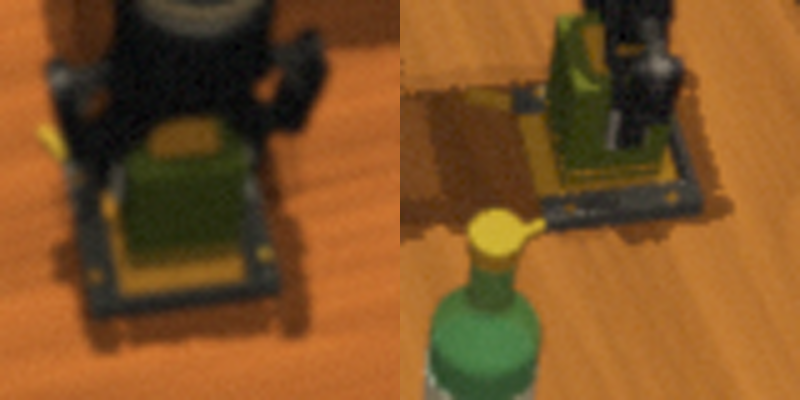

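The foot's front edge is almost against the stop (crop y≈293 against 300) and the force is still only about 4 N, so I'll push a little further until the force rises.

Request:
{"method": "apply_moves", "body": {
  "plan": [
    [-0.0015, 0, 0, 0, 0, 0, 1],
    [0, 0, 0, 0, 0, 0, 1],
    [0, 0, 0, 0, 0, 0, 1]
  ]
}}

```text
t: 12.75
tcp_pos: [0.6436, 0.0017, 0.0465]
tool_rot: [0.063, 0.998, 0.0, -0.001]
force: [-4.7, 0.4, 7.3]
finger_gap: 0.672
gripper_force: 55.3
```

Request:
{"method": "apply_moves", "body": {
  "plan": [
    [-0.0015, 0, 0, 0, 0, 0, 1],
    [0, 0, 0, 0, 0, 0, 1],
    [0, 0, 0, 0, 0, 0, 1]
  ]
}}

```text
t: 13.12
tcp_pos: [0.6438, 0.0016, 0.0466]
tool_rot: [0.063, 0.998, 0.0, -0.003]
force: [-7.2, 0.6, 10.0]
finger_gap: 0.677
gripper_force: 55.7
```

The tool stalled and the force rose at the predicted place, so the tin is home. I'll relax slightly and draw the lid straight up.

Request:
{"method": "apply_moves", "body": {
  "plan": [
    [0.001, 0, -0.001, 0, 0, 0, 1],
    [0, 0, 0, 0, 0, 0, 1],
    [0, 0, -0.004, 0, 0, 0, 1],
    [0, 0, -0.004, 0, 0, 0, 1],
    [0, 0, -0.005, 0, 0, 0, 1],
    [0, 0, -0.005, 0, 0, 0, 1],
    [0, 0, 0, 0, 0, 0, 1]
  ],
  "force": 60
}}

```text
t: 14.0
tcp_pos: [0.6448, 0.0015, 0.0654]
tool_rot: [0.063, 0.998, 0.0, -0.001]
force: [-2.6, 0.5, -7.6]
finger_gap: 0.672
gripper_force: 64.5
```

Request:
{"method": "apply_moves", "body": {
  "plan": [
    [0, 0, -0.006, 0, 0, 0, 1],
    [0, 0, -0.006, 0, 0, 0, 1],
    [0, 0, -0.006, 0, 0, 0, 1],
    [0, 0, -0.006, 0, 0, 0, 1],
    [0, 0, -0.006, 0, 0, 0, 1],
    [0, 0, -0.006, 0, 0, 0, 1],
    [0, 0, -0.006, 0, 0, 0, 1],
    [0, 0, 0, 0, 0, 0, 1]
  ]
}}

```text
t: 15.0
tcp_pos: [0.647, 0.0011, 0.1098]
tool_rot: [0.063, 0.998, -0.0, 0.002]
force: [-3.2, 0.5, 1.9]
finger_gap: 0.671
gripper_force: 65.6
```

Request:
{"method": "apply_moves", "body": {
  "plan": [
    [0.0015, 0, -0.003, 0, 0, 0, 1],
    [0.001, 0, -0.006, 0, 0, 0, 1],
    [0, 0, -0.008, 0, 0, 0, 1],
    [0, 0, -0.01, 0, 0, 0, 1],
    [0, 0, -0.012, 0, 0, 0, 1],
    [0, 0, -0.015, 0, 0, 0, 1],
    [0, 0, -0.015, 0, 0, 0, 1],
    [0, 0, 0, 0, 0, 0, 1]
  ]
}}

```text
t: 16.0
tcp_pos: [0.6442, 0.0015, 0.1783]
tool_rot: [0.063, 0.998, -0.0, 0.002]
force: [0.5, 0.3, -2.1]
finger_gap: 0.672
gripper_force: 65.6
```

Run:
```python
from h import *
s=sense();p=s["tcp_pos"];print(p.round(4),s["force"].round(1),s["ft_torque"].round(2),s["q"].round(2),yaw(s))
def crop(i,x,y,w,h,W,H): return cv2.resize(i[y:y+h,x:x+w],(W,H),interpolation=cv2.INTER_CUBIC)
a=snapshot("scene");b=snapshot("side")
save("m4",np.hstack([crop(a,245,160,100,150,400,600),crop(b,270,90,100,150,400,600)]))
```

```text
[0.6442 0.0015 0.1783] [ 0.5  0.3 -2.1] [0.02 0.01 0.03] [-0.17  0.61  1.44  0.    1.09 -1.61] 82.7352079708586
```

View pics/m4.png

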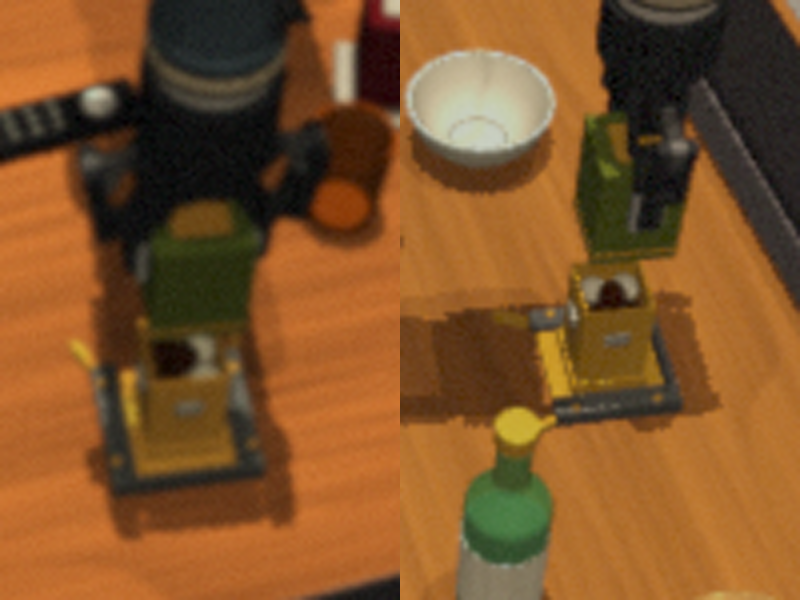

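The lid is clear at crop (625,190) in the side half, and the open tin stands home between the rails. Next I carry the lid to the mat.

Request:
{"method": "apply_moves", "body": {
  "plan": [
    [-0.003, -0.02, 0, 0, 0, 0, 1],
    [-0.005, -0.036, 0, 0, 0, 0, 1],
    [-0.005, -0.036, 0, 0, 0, 0, 1],
    [-0.005, -0.036, 0, 0, 0, 0, 1],
    [-0.005, -0.036, 0, 0, 0, 0, 1],
    [-0.005, -0.036, 0, 0, 0, 0, 1],
    [-0.005, -0.036, 0, 0, 0, 0, 1],
    [-0.0033, -0.0273, 0, 0, 0, 0, 1]
  ]
}}

```text
t: 17.1
tcp_pos: [0.6448, -0.2671, 0.1753]
tool_rot: [0.064, 0.998, 0.0, -0.001]
force: [0.1, 0.5, -0.9]
finger_gap: 0.676
gripper_force: 65.6
```

Request:
{"method": "apply_moves", "body": {
  "plan": [
    [0, 0, 0.02, 0, 0, 0, 1],
    [0, 0, 0.04, 0, 0, 0, 1],
    [0, 0, 0.04, 0, 0, 0, 1],
    [0, 0, 0.018, 0, 0, 0, 1],
    [0, 0, 0, 0, 0, 0, 1],
    [0, 0, 0, 0, 0, 0, 1]
  ]
}}

```text
t: 17.85
tcp_pos: [0.6469, -0.2649, 0.0598]
tool_rot: [0.063, 0.998, -0.001, 0.001]
force: [0.3, 0.4, -1.0]
finger_gap: 0.67
gripper_force: 65.6
```

Run:
```python
from h import *
s=sense();p=s["tcp_pos"];print(p.round(4),s["force"].round(1),s["ft_torque"].round(2),yaw(s))
def crop(i,x,y,w,h,W,H): return cv2.resize(i[y:y+h,x:x+w],(W,H),interpolation=cv2.INTER_CUBIC)
a=snapshot("scene");b=snapshot("side")
save("m5",np.hstack([crop(a,150,230,80,100,400,500),crop(b,315,200,80,100,400,500)]))
```

```text
[ 0.6469 -0.2649  0.0598] [ 0.3  0.4 -1. ] [ 0.03 -0.01  0.06] 82.7394308291501
```

View pics/m5.png

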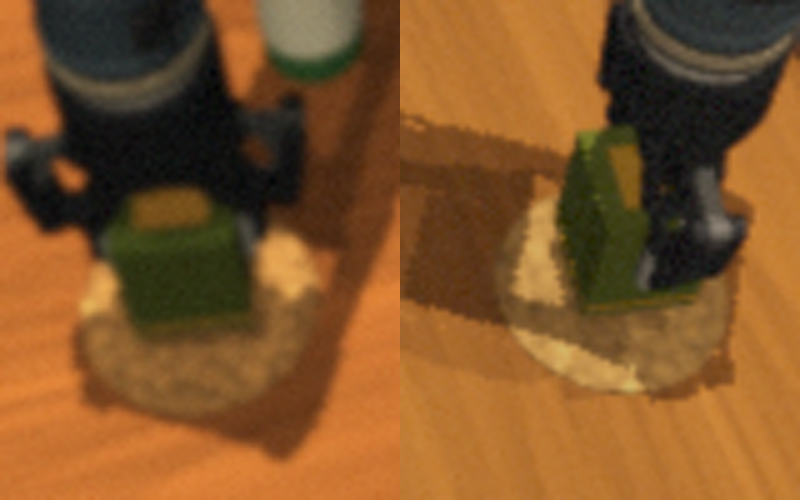

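The lid hangs upright over the mat, with its rim's front corners at crop (133,333) and (256,325). I'll check the offset numerically.

Run:
```python
from h import *
def P(n,org,pts,z): return ray(cam(n),np.array(org)+np.array(pts)/5-0.4,z)[:,:2]
x=np.array([.992,-.127]);y=np.array([.127,.992])
t=P("scene",(150,230),[(133,333),(256,325)],.029);print(t.round(4),np.linalg.norm(t[1]-t[0]),"centre",(t.mean(0)-.029*x).round(4))
t=P("side",(315,200),[(185,310),(297,298)],.029);print(t.round(4),np.linalg.norm(t[1]-t[0]),"centre",(t.mean(0)+.029*y).round(4))
```

```text
[[ 0.6649 -0.2966]
 [ 0.6768 -0.2376]] 0.06016316613632111 centre [ 0.6421 -0.2634]
[[ 0.6169 -0.285 ]
 [ 0.6738 -0.2935]] 0.057547428570129226 centre [ 0.649  -0.2605]
```

Request:
{"method": "apply_moves", "body": {
  "plan": [
    [0, 0, 0.01, 0, 0, 0, 1],
    [0, 0, 0.007, 0, 0, 0, 1],
    [0, 0, 0.003, 0, 0, 0, 1],
    [0, 0, 0, 0, 0, 0, 1],
    [0, 0, 0, 0, 0, 0, 1]
  ]
}}

```text
t: 18.58
tcp_pos: [0.6458, -0.2642, 0.0383]
tool_rot: [0.063, 0.998, -0.0, 0.0]
force: [0.1, 0.4, -0.9]
finger_gap: 0.674
gripper_force: 65.6
```

Request:
{"method": "apply_moves", "body": {
  "plan": [
    [0, 0, 0.0015, 0, 0, 0, 1],
    [0, 0, 0.001, 0, 0, 0, 1],
    [0, 0, 0, 0, 0, 0, 1],
    [0, 0, 0, 0, 0, 0, 1]
  ]
}}

```text
t: 19.08
tcp_pos: [0.6457, -0.2641, 0.0357]
tool_rot: [0.063, 0.998, -0.0, 0.0]
force: [-0.6, -0.3, -1.5]
finger_gap: 0.671
gripper_force: 65.6
```

Request:
{"method": "apply_moves", "body": {
  "plan": [
    [0, 0, 0.001, 0, 0, 0, 1],
    [0, 0, 0, 0, 0, 0, 1],
    [0, 0, 0, 0, 0, 0, 1]
  ]
}}

```text
t: 19.45
tcp_pos: [0.6457, -0.2641, 0.0347]
tool_rot: [0.063, 0.998, 0.0, -0.0]
force: [1.0, -0.1, -0.6]
finger_gap: 0.669
gripper_force: 65.6
```

Request:
{"method": "apply_moves", "body": {
  "plan": [
    [0, 0, 0.001, 0, 0, 0, 1],
    [0, 0, 0, 0, 0, 0, 1],
    [0, 0, 0, 0, 0, 0, 1]
  ]
}}

```text
t: 19.82
tcp_pos: [0.6457, -0.2641, 0.0345]
tool_rot: [0.063, 0.998, -0.0, 0.0]
force: [-2.3, 0.8, 5.7]
finger_gap: 0.677
gripper_force: 66.1
```

Request:
{"method": "apply_moves", "body": {
  "plan": [
    [0, 0, 0.001, 0, 0, 0, 1],
    [0, 0, 0, 0, 0, 0, 1],
    [0, 0, 0, 0, 0, 0, 1]
  ]
}}

```text
t: 20.2
tcp_pos: [0.6457, -0.2641, 0.0345]
tool_rot: [0.063, 0.998, -0.0, 0.0]
force: [-3.1, 2.1, 10.5]
finger_gap: 0.673
gripper_force: 66.9
```

Contact with the mat, right at the expected height. I'll ease off, open and retreat upwards.

Request:
{"method": "apply_moves", "body": {
  "plan": [
    [0, 0, -0.001, 0, 0, 0, 1],
    [0, 0, 0, 0, 0, 0, 0.2],
    [0, 0, 0, 0, 0, 0, -0.5],
    [0, 0, 0, 0, 0, 0, -1],
    [0, 0, 0, 0, 0, 0, -1],
    [0, 0, 0, 0, 0, 0, -1],
    [0, 0, 0, 0, 0, 0, -1]
  ]
}}

```text
t: 21.08
tcp_pos: [0.6457, -0.2641, 0.0336]
tool_rot: [0.063, 0.998, 0.0, -0.0]
force: [-0.5, -0.8, -0.2]
finger_gap: 1.001
gripper_force: 0.0
```

Request:
{"method": "apply_moves", "body": {
  "plan": [
    [0, 0, -0.01, 0, 0, 0, -1],
    [0, 0, -0.02, 0, 0, 0, -1],
    [0, 0, -0.03, 0, 0, 0, -1],
    [0, 0, -0.04, 0, 0, 0, -1],
    [0, 0, -0.04, 0, 0, 0, -1],
    [0, 0, -0.04, 0, 0, 0, -1],
    [0, 0, 0, 0, 0, 0, -1],
    [0, 0, 0, 0, 0, 0, -1]
  ]
}}

```text
t: 22.08
tcp_pos: [0.6453, -0.2639, 0.2145]
tool_rot: [0.063, 0.998, -0.0, 0.0]
force: [-0.4, 0.4, -0.9]
finger_gap: 1.002
gripper_force: 0.0
```

Run:
```python
from h import *
s=sense();print(s["tcp_pos"].round(3),s["finger_gap"],s["force"].round(1))
w=snapshot("wrist");save("w2",w)
for n,i,c in(("wrist",w,cam("wrist",s)),("side",snapshot("side"),cam("side")),("scene",snapshot("scene"),cam("scene"))):
    h=cv2.cvtColor(i,cv2.COLOR_RGB2HSV)
    u=proj(c,[(.644,-.264,.086)])[0];r=40
    x0,y0=[max(0,int(v)-r) for v in u];h=h[y0:y0+2*r,x0:x0+2*r]
    for zt,lab,m in((.086,"green/yellow",(h[...,0]>=22)&(h[...,0]<45)&(h[...,1]>120)&(h[...,2]>85)),):
        m=cv2.morphologyEx(m.astype(np.uint8),cv2.MORPH_OPEN,np.ones((3,3)))
        for k in cv2.findContours(m,0,1)[0]:
            if cv2.contourArea(k)>80:
                p=ray(c,k[:,0]+(x0,y0),zt)[:,:2].astype(np.float32);print(n,u.round(),[np.round(v,4) for v in cv2.minAreaRect(p)])
    # open tin in holder: brass foot/top rim hull
    i2=cv2.cvtColor(i,cv2.COLOR_RGB2HSV)
```

```text
[ 0.645 -0.264  0.214] 1.0020064513789293 [-0.4  0.4 -0.9]
wrist [262. 177.] [array([ 0.6395, -0.2599]), array([0.0627, 0.0664]), np.float64(81.2242)]
wrist [262. 177.] [array([ 0.6174, -0.2915]), array([0.0115, 0.0293]), np.float64(80.7251)]
```

Run:
```python
from h import *
t=ray(cam("scene"),np.array((245,160))+np.array([(132,474),(237,463)])/4-.375,.006)[:,:2]
d=t.mean(0)-[.6395,.0022];x=d@[.992,-.127];print("foot front x in holder (42 = home)",x)
if abs(x-.042)<.005: print(sign_off())
```

```text
foot front x in holder (42 = home) 0.037632933419273526
the job is handed in; nothing more can be done
None
```

I handed the job in: the lid was drawn off and set open end down near the mat's centre, and the opened tin was left upright in the holder. My last picture estimate put the tin about 4 mm short of fully home, inside the 8 mm limit, and no verdict came back.

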